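Click the multimeter dial to the green mark and press the blue key

TASK

Get the multimeter on the repair bench ready for a continuity check: with one fingertip, push the grip bar of its dial round clockwise until the pointer rests at the green mark (the fifth click from the white OFF mark), then press the blue key right down and let it come up again. Do not take the dial between two fingers, do not lift the meter or shove it out of its place, and leave the grey key and the other things on the bench alone.

Things in the scene. Friction and masses are not known exactly. Their poses are not given: they have to be found in the camera images.
- meter: Digital multimeter, yellow holster, dark grey flat face; 200 x 98 mm, face 45 mm above the bench; about 0.65 kg, loose on its back on rubber feet (a sideways push over about 5 N can slide it). Origin: centre of its underside. x: towards its display end (roughly away from the robot), y: its left, z: up. In its frame, mm: dial axis (-35, 0), blue key (23, 26), grey key (23, -26), display x 41 to 87.
- dial_top (a point): On the dial's axis, level with the top of its grip bar, 19 mm above the face; turns with the dial. Black dial: disc of radius 26 mm, its top 5 mm above the face, with a straight grip bar across the middle, 50 mm long, 10 mm wide, from 5 to 19 mm above the face. x: along the bar to its pointer end (white line), y: across the bar, z: up.
- dial (a joint): Dial angle in rad, growing clockwise from above. Nine click positions 0.4189 rad (24 degrees) apart: 0 OFF (white mark), 5 the green mark (2.094), stops just past 0 and 8. Starts at position 0, 1 or 2. About 0.03 N m (under 2 N at 18 mm from the axis) takes it over the ridge midway between two positions; it then snaps into the next. Let go anywhere, it falls into the nearer one.
- green_mark (a point): Round green mark, 8 mm across, printed flush on the meter's face 34 mm from the dial's axis: where the pointer must end. Of the nine marks, clockwise from the left: white OFF, four yellow, green, yellow, two red. The pointer stands 96 degrees left of the meter's x axis at OFF, along +x at position 4, 24 degrees right of it at the green mark.
- select_top (a point): Centre of the top of the blue key, 18 x 12 mm (long side across the meter), 4.5 mm above the face when up. z: up.
- select (a joint): Travel of the blue key in m: 0 up, 0.003 fully down; 1.5 N starts it, about 3.3 N takes it fully down, a spring lifts it again.
- lamp_top (a point): Centre of the top of the grey key, same size as the blue one, 52 mm to its right. Not to be pressed.
- lamp (a joint): Travel of the grey key in m: 0 up, 0.003 fully down.
- screwdriver: Loose bystander: precision screwdriver, orange and black handle 13 mm thick, 168 mm long, lying beside the meter on its left. Origin: under the handle's front half; x towards the blade.
- memory: Loose bystander: green memory module, 133 x 30 x 4 mm, lying beside the meter on its right. Origin: centre of its underside.
- blower: Loose bystander: black dust-blower bulb with a red nozzle, 62 mm across, 118 mm tall, standing. Origin: centre of its underside.
- drive: Loose bystander: dark blue portable drive case, 125 x 82 x 22 mm, lying. Origin: centre of its underside.
- cleaner: Loose bystander: white bottle with a blue cap, 58 mm across, 135 mm tall, standing. Origin: centre of its underside.
- screws: Loose bystander: pale grey tray of screws, 100 x 70 x 22 mm. Origin: centre of its underside.
- cooler: Loose bystander: processor cooler with a fan on top, 92 x 92 x 52 mm. Origin: centre of its underside.

How it is judged:
By the outcome, as a careful person would: the job done as asked, in the order asked, and still so for the second after the job is handed in, with the robot touching nothing.
It also fails if it takes over 58 s, if anything falls off the work surface, if the arm or the gripper's body presses on something with over 40 N, if the wrist force passes 120 N, or if a joint passes its speed limit or range.

ROBOT

A 6-joint arm with a two-finger parallel gripper is mounted at the origin on the work surface. World frame = base frame: x ahead of the robot, y to its left, z up, the work surface at z = 0. Lengths are in m, angles in rad, forces in N, time in s.
With the tool pointing down it reaches from about 0.35 to 0.725 m from the base axis. Payload 6 kg.
Tool frame: the origin (TCP) lies at the very end of the fingers, on their centre line; the grasp point (between the pads) lies 19 mm behind it (r.hold_point_z is the distance from the TCP to the grasp point, in m); z points along the fingers, y is the line along which they close (so a half turn about z gives the same grasp; the last joint's range is limited). The gripper opens to 85 mm and grips with 20 to 120 N. Pads are 22 mm wide; open, the fingers measure 114 mm over their backs; the gripper's body (76 mm by 85 mm) begins 54 mm behind the grasp point. The pads swing forward as they close: fully open they stand 13 mm farther back than shut.
Start: joints at [1.62, 0.04, 0.085, 0, -1.615, -0.334], TCP at [0.169, 0.576, 0.231] pointing down, gripper open.
Joint ranges: [-2.56, 2.56], [-1.29, 2.01], [-1.08, 1.49], [-3.29, 1.98], [-2.81, -0.18], [-2.99, 2.99]. Speed limits (rad/s): [2.57, 2.57, 3.01, 3.14, 3.14, 3.14].

INTERFACE

Orientations are given as a unit quaternion [x, y, z, w].
In Python, from station import r, status, eyes gives the robot as it stands. Calls block until the motion is done:
- r.movep(position, orientation): joint-space move of the TCP to a pose.
- r.line_to(position, frame=None, vel=0.15, contact_N=None): straight line of the TCP; frame=None keeps the orientation; vel is the mean speed in m/s. With contact_N (N) it stops when the force on the tool has changed by that much, and returns True; else False.
- r.move_j(angles): joint-space move.
- r.set_gripper(opening): opening from 0.0 (shut) to 1.0 (fully open); the grip force is fixed at half the most; returns when the fingers have stopped.
- r.dwell(seconds).
- r.inverse_kinematics(position, orientation): joint angles nearest the present ones, or None.
- status.read_state(): the state.
- eyes.get_image(name): name is "scene" or "top"; returns a dict with "img" (384x512x3 uint8, blue, green, red), "fx", "fy", "cx", "cy" (pixels), "k1" (the pictures are not rectified: a ray, as slopes to the right and down, at radius r is drawn at 1 + k1 r^2 times it, then the intrinsics apply), "T" (4x4, takes a point from camera to world coordinates). Camera axes: x right, y down, z forward; pixel columns grow to the right and rows downward; lengths in m; the calibration is good to about 2 mm. A picture is of the moment at which its call begins. There is no depth.
A pose or a line that the arm cannot do raises r.Unreachable and nothing moves.
- r.sign_off(): hands the job in; it is judged then, once.
The state is a dict: "time_s": time; "q": joint angles; "qd": joint speeds; "joint_torque": joint torques, N m; "position": TCP position; "tcp_rot": TCP orientation; "wrist_force": force on the tool from outside, world axes, zero at the start; "ft_torque": the same for the moment, N m; "opening": opening from 0.0 (shut) to 1.0 (fully open); "finger_force": force on a finger pad.
Only numpy, scipy, OpenCV 4.12 (cv2) and the standard library are available. Lean on these libraries where they do the work, as an engineer would, in place of code of your own. Each camera call takes 0.05 s, during which the arm holds its last target. There are 200 camera calls.

## Working session

There is one attempt and no reset: what is moved stays moved. The work goes in short steps, each a Python script; the robot and the scene stay as the last script left them, time stands still between calls to the robot, and variables do not carry over. Pictures are saved under pics/ and viewed, at most 10 in all, crops included, and the job is handed in when it is done.

```bash
mkdir -p pics; ls; cat > h.py <<'E'
import numpy as np, cv2
from station import r, status, eyes
def snap(name,fn):
    d=eyes.get_image(name); cv2.imwrite(fn,d["img"]); return d
def pix2world(d,u,v,z):
    x=(u-d["cx"])/d["fx"]; y=(v-d["cy"])/d["fy"]
    rd=np.hypot(x,y); s=rd
    for _ in range(30): s=rd/(1+d["k1"]*s*s)
    k=s/rd if rd>0 else 1
    T=np.array(d["T"]); ray=T[:3,:3]@np.array([x*k,y*k,1]); o=T[:3,3]
    return o+ray*(z-o[2])/ray[2]
def world2pix(d,p):
    T=np.array(d["T"]); c=T[:3,:3].T@(np.array(p)-T[:3,3]); x,y=c[:2]/c[2]
    f=1+d["k1"]*(x*x+y*y); return d["fx"]*x*f+d["cx"], d["fy"]*y*f+d["cy"]
E
python3 - <<'E'
from h import *
for n in("top","scene"):
    d=snap(n,f"pics/{n}0.png"); print(n,d["fx"],d["k1"],np.round(d["T"],3).tolist())
s=status.read_state(); print(s["time_s"],s["tcp_rot"],s["position"],s["wrist_force"])
E
```

```text
pics
top 432.4111588777844 -0.11002433841331244 [[0.017, -0.99, 0.138, 0.395], [-1.0, -0.018, -0.006, -0.01], [0.009, -0.138, -0.99, 1.199], [0.0, 0.0, 0.0, 1.0]]
scene 348.20487170502224 0.005618381158236471 [[0.566, 0.635, -0.526, 0.959], [0.824, -0.45, 0.343, -0.281], [-0.019, -0.628, -0.778, 0.694], [0.0, 0.0, 0.0, 1.0]]
0.1 [ 9.89879687e-01 -1.41906874e-01 -5.66877549e-05  8.00207191e-04] [0.16841668 0.57558059 0.23035985] [-0.65369591 -0.28304523 -0.44788821]
```

View pics/top0.png

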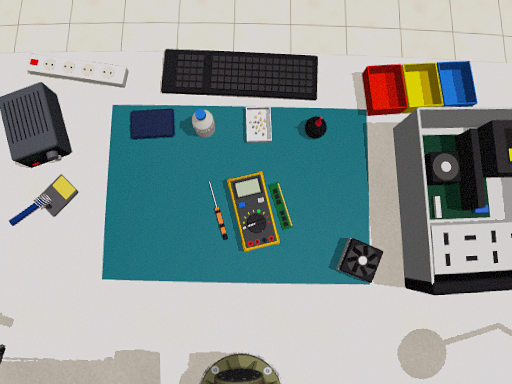

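The top view shows the meter at about (253, 211), the screwdriver on its left, the memory module on its right and the dial near (256, 223). I'll enlarge it next.

```bash
python3 - <<'E'
import cv2
a=cv2.imread("pics/top0.png")[165:255,200:300]
cv2.imwrite("pics/topc.png",cv2.resize(a,None,fx=6.6,fy=6.6,interpolation=cv2.INTER_CUBIC))
E
```

```text
(no output)
```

View pics/topc.png

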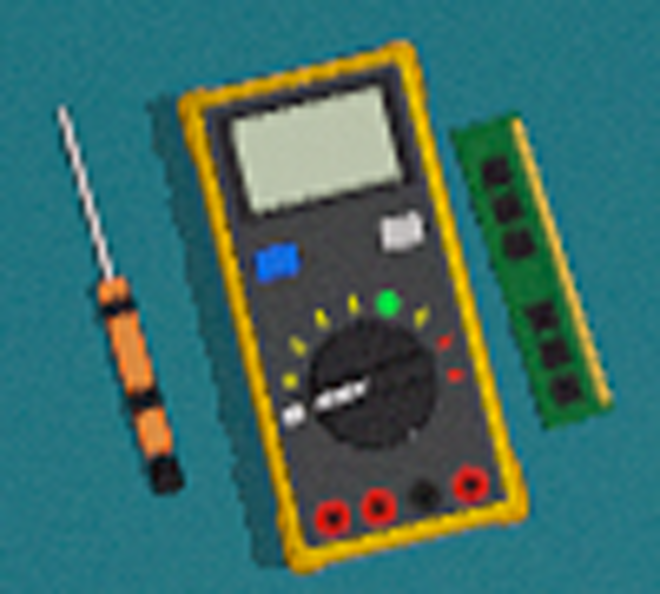

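View pics/scene0.png

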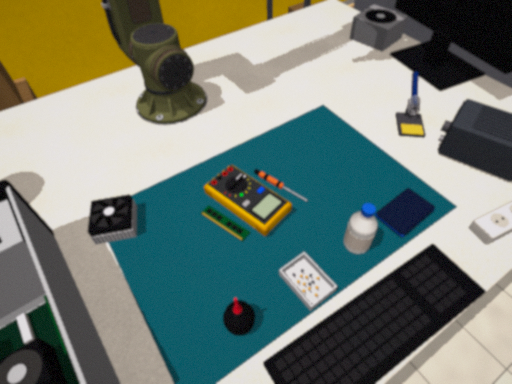

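Top crop: the pointer is on the white OFF mark, so the dial is at position 0. The blue key is at crop pixel (278, 262), grey (402, 231), green mark (388, 304) and OFF mark (293, 414). The scene view shows the same layout with the meter at (248, 199). Next I'll fit the meter's pose.

```bash
python3 - <<'E'
from h import *
from scipy.optimize import least_squares
d=eyes.get_image("top"); e=eyes.get_image("scene")
def mk(k): a=np.radians(96-24*k); return [-35+34*np.cos(a),34*np.sin(a),45]
F=[([23,26,49.5],(278,262)),([23,-26,49.5],(402,231)),(mk(5),(388,304)),(mk(0),(293,414)),([64,0,45],(317,150)),
 (mk(1),(290,381)),(mk(8),(456,376)),(mk(7),(446,342))]
P=np.array([f[0] for f in F])/1000; U=np.array([f[1] for f in F])
U=(U+.5)/6.6-.5+[200,165]
W=np.array([pix2world(d,*u,p[2]) for u,p in zip(U,P)])
def R(t): return np.array([[np.cos(t),-np.sin(t)],[np.sin(t),np.cos(t)]])
res=lambda v:((P[:,:2]@R(v[2]).T+v[:2])-W[:,:2]).ravel()
s=least_squares(res,[W[:,0].mean(),W[:,1].mean(),0]); print(s.x, np.degrees(s.x[2])); print(np.round(res(s.x).reshape(-1,2)*1e3,1))
# check in scene
im=cv2.resize(e["img"][150:250,190:310],None,fx=6,fy=6,interpolation=cv2.INTER_CUBIC)
for p in list(P)+[[-.035,0,.064],[.1,.049,.045],[.1,-.049,.045],[-.1,.049,.045],[-.1,-.049,.045]]:
    w=[*(R(s.x[2])@p[:2]+s.x[:2]),p[2]]; u=(np.array(world2pix(e,w))-[190,150]+.5)*6-.5
    cv2.drawMarker(im,tuple(int(round(x)) for x in u),(255,0,255),0,12,1)
cv2.imwrite("pics/sc1.png",im)
E
```

```text
[ 0.49247776 -0.02540812  0.25174003] 14.423641461983435
[[ 0.3  0.2]
 [-0.2 -0.2]
 [-0.  -0.2]
 [-0.3 -0.4]
 [-0.1  0.2]
 [ 0.5  0.2]
 [ 0.1 -0.3]
 [-0.3  0.4]]
```

View pics/sc1.png

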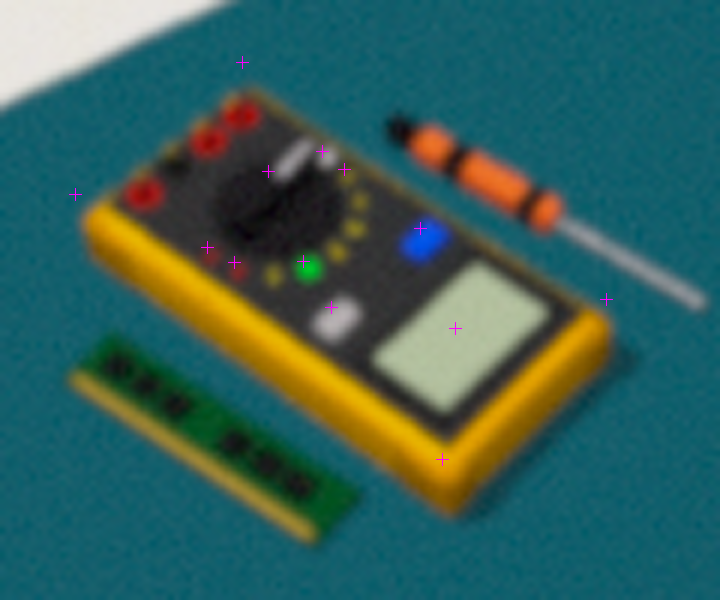

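The reprojection is off by a steady (6, 8) crop pixels, about 3.5 mm, so the two cameras' calibrations disagree slightly. I'll shut the gripper, hover over the meter, and use the known fingertip position to work out the scene camera's bias.

```bash
cat >> h.py <<'E'
from scipy.spatial.transform import Rotation as Ro
def ori(a):  # tool down, tool x at world angle a (rad)
    c,s=np.cos(a),np.sin(a); return Ro.from_matrix([[c,s,0],[s,-c,0],[0,0,-1]]).as_quat()
E
python3 - <<'E'
from h import *
th=np.radians(14.42); C=np.array([.4925,-.0254])
c,s=np.cos(th),np.sin(th); D=C+[-.035*c,-.035*s]; print("dial",D)
r.set_gripper(0.0)
for a in (20,-40,-100,200,140,80): 
    q=r.inverse_kinematics([*D,.15],ori(np.radians(a))); print(a,None if q is None else np.round(q,2))
r.movep([*D,.2],ori(np.radians(20.4)))
p=[*(C+[0.02*c,.02*s]),.12]
r.line_to(p)
st=status.read_state(); print(st["position"],st["opening"],st["time_s"])
d=snap("scene","pics/s2.png"); u=np.array(world2pix(d,st["position"])); print(u)
o=np.round(u-[50,60]).astype(int); im=cv2.resize(d["img"][o[1]:o[1]+90,o[0]:o[0]+110],None,fx=6,fy=6,interpolation=cv2.INTER_CUBIC)
R=np.array(Ro.from_quat(st["tcp_rot"]).as_matrix())
for off in ([0,0,0],[.011,0,0],[-.011,0,0]):
    w=st["position"]+R@off; k=(np.array(world2pix(d,w))-o+.5)*6-.5
    cv2.drawMarker(im,tuple(int(round(x)) for x in k),(255,0,255),0,10,1); print(k)
cv2.imwrite("pics/s2c.png",im)
E
```

```text
dial [ 0.45860263 -0.03411598]
20 [ 0.37 -0.34 -0.4   0.   -1.51  1.55]
-40 [ 0.37 -0.34 -0.4   0.   -1.51  0.51]
-100 [ 0.37 -0.34 -0.4   0.   -1.51 -0.54]
200 [ 0.37 -0.34 -0.4   0.   -1.51 -1.59]
140 [ 0.37 -0.34 -0.4   0.   -1.51 -2.64]
80 [ 0.37 -0.34 -0.4   0.   -1.51  2.6 ]
[ 0.51213582 -0.02043491  0.12088318] 0.002139164042059839 4.1667
[250.00008765 173.36117304]
[302.50052588 364.66703823]
[326.62730356 377.18454823]
[278.6296829  352.28217399]
```

View pics/s2c.png

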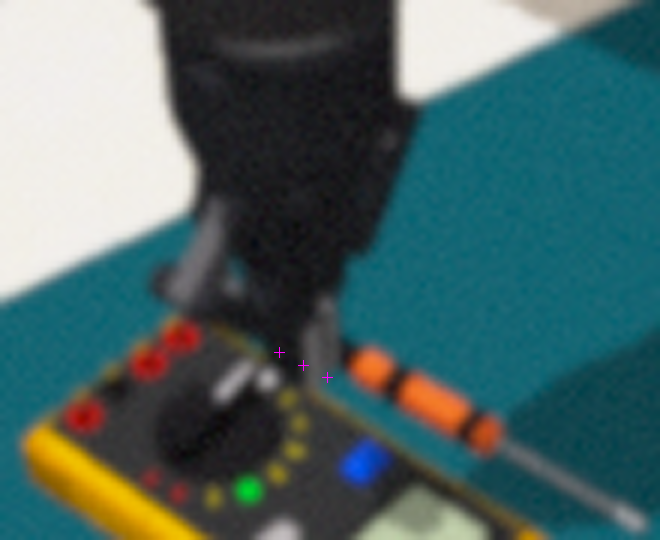

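The scene crop shows the shut fingertips dark against the dark meter face, with their lower end near (318, 390). I'll brighten and enlarge that area.

```bash
python3 - <<'E'
import cv2,numpy as np
o=np.array([200,113]); im=cv2.imread("pics/s2.png")[150:190,222:274]
im=(255*(np.clip(im/140.,0,1))**.5).astype(np.uint8)
im=cv2.resize(im,None,fx=14,fy=14,interpolation=cv2.INTER_CUBIC)
for k in ((302.5,364.7),(326.6,377.2),(278.6,352.3)):
    p=((np.array(k)+.5)/6-.5+o-[222,150]+.5)*14-.5; print(p); cv2.drawMarker(im,tuple(p.astype(int)),(255,0,255),0,14,1)
cv2.imwrite("pics/s2d.png",im)
E
```

```text
[398.5        333.63333333]
[454.73333333 362.8       ]
[342.73333333 304.7       ]
```

View pics/s2d.png

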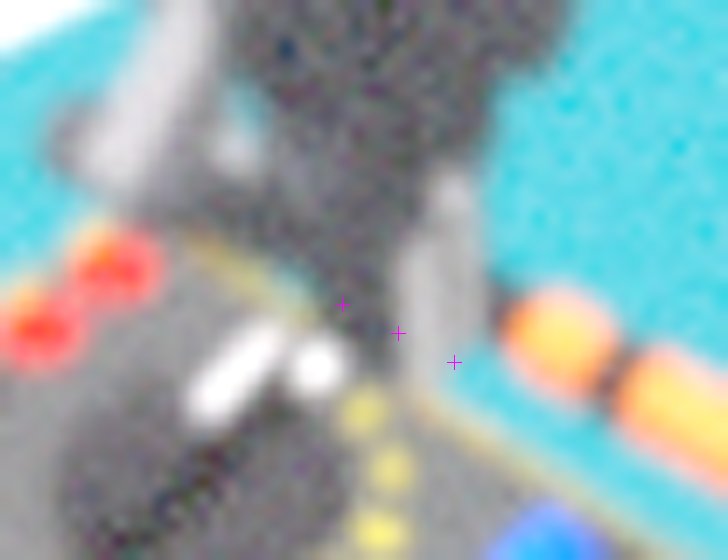

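The light +x face of the fingertip ends at about (446, 370), against a predicted (455, 363), so the scene camera's bias is 1–2 mm. I'll average the two cameras' fits, come down behind the bar, and touch it lightly to fix the position.

```bash
python3 - <<'E'
from h import *
d=eyes.get_image("scene")
th=np.radians(14.42); C=np.array([.4925,-.0254])
c,s=np.cos(th),np.sin(th); M=np.array([[c,-s],[s,c]])
A=[]
for p,act in (([.023,.026,.0495],(427,241)),([.023,-.026,.0495],(337,317)),([.064,0,.045],(462,337))):
    u=(np.array(act)+.5)/6-.5+[190,150]; A.append(pix2world(d,*u,p[2])[:2]-M@p[:2])
for k,act in ((5,(309,268)),(0,(326,157))):
    a=np.radians(96-24*k); p=np.array([-.035+.034*np.cos(a),.034*np.sin(a)]); u=(np.array(act)+.5)/6-.5+[190,150]; A.append(pix2world(d,*u,.045)[:2]-M@p)
print(np.round(A,4)); Cs=np.mean(A,0); Cm=(C+Cs)/2; D=Cm+M@[-.035,0]; print("scene C",Cs,"mean",Cm,"dial",D)
b=th+np.radians(96); P=np.array([np.cos(b),np.sin(b)]); N=np.array([-P[1],P[0]])
a=b-np.pi/2   # tool x along -N (pushing dir)
g=lambda e: D+.017*P+N*(.016+e)
r.movep([*g(.012),.12],ori(a))
r.line_to([*g(.012),.0535],vel=.06,contact_N=4)
f=[status.read_state()["wrist_force"] for _ in range(3)]; print(status.read_state()["position"],f)
hit=r.line_to([*g(-.003),.0535],vel=.01,contact_N=1.0)
st=status.read_state(); print(hit,st["position"],st["wrist_force"],st["time_s"]); e=(np.array(st["position"][:2])-D)@N-.016; print("gap vs expected mm",e*1e3)
snap("scene","pics/s3.png"); im=cv2.imread("pics/s3.png")[140:200,200:260]
im=(255*(np.clip(im/160.,0,1))**.6).astype(np.uint8); cv2.imwrite("pics/s3c.png",cv2.resize(im,None,fx=9,fy=9,interpolation=cv2.INTER_CUBIC))
E
```

```text
[[ 0.4996 -0.0268]
 [ 0.4979 -0.0263]
 [ 0.4978 -0.0258]
 [ 0.497  -0.0256]
 [ 0.4965 -0.0258]]
scene C [ 0.49775316 -0.0260419 ] mean [ 0.49512658 -0.02572095] dial [ 0.46122921 -0.03443693]
[ 0.42937525 -0.02819483  0.05399064] [array([-0.91171821,  0.59812355,  0.17150343]), array([-0.91171821,  0.59812355,  0.17150343]), array([-0.91171821,  0.59812355,  0.17150343])]
True [ 0.44032569 -0.02392424  0.05289903] [-0.62617098  0.21122103 -0.44513853] 7.0917
gap vs expected mm -0.07792152985494974
```

View pics/s3c.png

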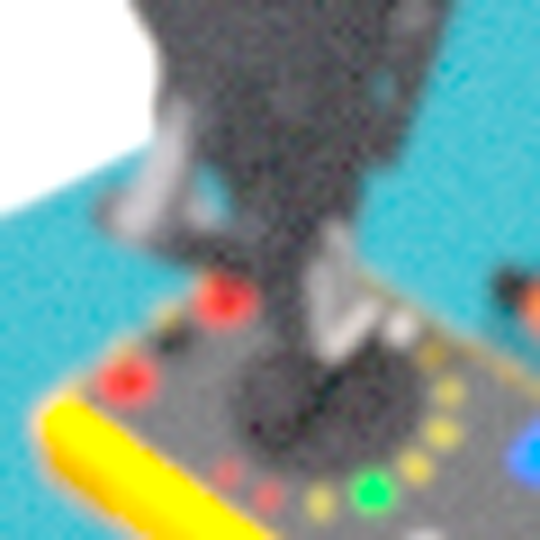

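The touch came within 0.1 mm of where the averaged pose put the bar, and the picture shows the fingertip just behind it, at about (330, 340). The averaged pose holds, so I'll sweep to about 115°: past the last ridge at 108° but short of position 5 at 120°.

```bash
cat >> h.py <<'E'
TH=np.radians(14.42); CM=np.array([.49513,-.02572]); M2=np.array([[np.cos(TH),-np.sin(TH)],[np.sin(TH),np.cos(TH)]])
DI=CM+M2@[-.035,0]
def finger(phi,e=0,rad=.017):
    b=TH+np.radians(96-phi); P=np.array([np.cos(b),np.sin(b)]); N=np.array([-P[1],P[0]])
    return DI+rad*P+N*(.016+e), ori(b-np.pi/2)
E
python3 - <<'E'
from h import *
for phi in list(range(5,115,5))+[114.5]:
    p,o=finger(phi); r.line_to([*p,.0535],frame=o,vel=.015)
    f=np.array(status.read_state()["wrist_force"]); 
    if phi%10==0: print(phi,np.round(f,1))
    if np.linalg.norm(f)>8: print("high",phi,f); break
st=status.read_state(); print(st["position"],p,st["time_s"])
p,o=finger(phi,.012); r.line_to([*p,.0535],vel=.05)
r.line_to([*p,.13],vel=.1)
b,_=finger(phi); r.movep([.40,.12,.2],ori(np.radians(-60)))
d=snap("top","pics/t4.png"); print(status.read_state()["time_s"])
cv2.imwrite("pics/t4c.png",cv2.resize(d["img"][165:255,200:300],None,fx=6.6,fy=6.6,interpolation=cv2.INTER_CUBIC))
E
```

```text
10 [-0.7  0.3 -0.1]
20 [-0.  -0.3 -0.2]
30 [-2.  -0.5  0.8]
40 [ 0.2 -0.2  0. ]
50 [-1.3  0.7  0.8]
60 [0.5 0.4 0.4]
70 [-1.5  0.5  0.1]
80 [-0.3 -1.1 -0.1]
90 [0.2 0.9 0.6]
100 [-1.4  0.1  0.1]
110 [-0.7 -0.2  0.3]
[ 0.47927281 -0.01965006  0.05348481] [ 0.47932793 -0.01968607] 13.6583
15.725
```

View pics/t4c.png

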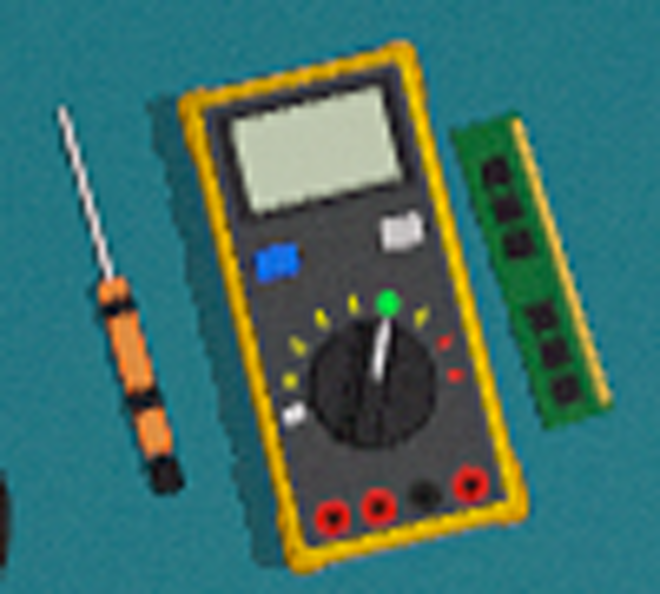

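The pointer now rests on the green mark, at crop pixel (388, 303), and the meter hasn't moved (blue key still at 278, 262). Now I'll press the blue key.

```bash
python3 - <<'E'
from h import *
K=CM+M2@[.023,.026]; o=ori(TH-np.pi/2); print(K)
r.movep([*K,.12],o); r.line_to([*K,.056],vel=.06)
f0=np.array(status.read_state()["wrist_force"]); print(f0)
print("touch",r.line_to([*K,.0475],vel=.01,contact_N=1.4),status.read_state()["position"])
print("down",r.line_to([*K,.0435],vel=.006,contact_N=7))
for _ in range(3): r.dwell(.15); st=status.read_state(); print(np.round(st["position"],4),np.round(st["wrist_force"],2))
r.line_to([*K,.12],vel=.06); r.movep([.40,.12,.2],ori(np.radians(-60)))
d=snap("top","pics/t5.png"); print(status.read_state()["time_s"])
cv2.imwrite("pics/t5c.png",cv2.resize(d["img"][165:255,200:300],None,fx=6.6,fy=6.6,interpolation=cv2.INTER_CUBIC))
E
```

```text
[0.51093069 0.00518855]
[0.11240102 0.69022035 0.45457823]
touch True [0.51084592 0.00515938 0.0486576 ]
down True
[0.5109 0.0052 0.0467] [-1.88  1.17  4.7 ]
[0.5109 0.0052 0.0466] [-1.73  1.09  5.21]
[0.511  0.0052 0.0466] [-2.35  0.37  4.45]
21.4833
```

View pics/t5c.png

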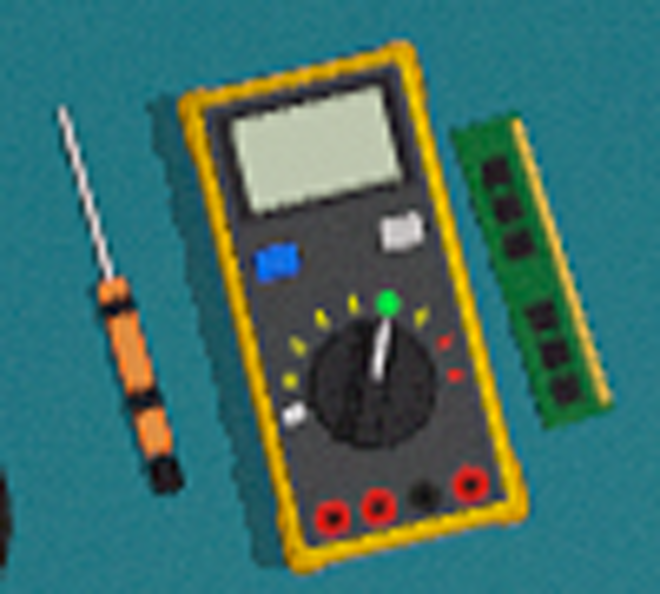

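Under a steady push of about 4.5 N (3.3 N is enough), the key bottomed at z = 46.6 mm, where full travel should be 46.5 mm. The picture shows the pointer still on green, the key up again and nothing else moved. I'll hand it in.

```bash
python3 -c "
from station import r
print(r.sign_off())"
```

```text
the job is handed in; nothing more can be done
None
```

The dial points at the green mark, the blue key was pressed fully down and came up again, nothing else was moved, and the job is handed in (last clock reading 21.5 s of the 58 s allowed).

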